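# Seat a sample and hold the loupe in focus over it

## Robot

A 6-joint arm with a two-finger parallel gripper is mounted at the origin on the work surface. World frame = base frame: x ahead of the robot, y to its left, z up, the work surface at z = 0. Lengths are in m, angles in rad, forces in N, time in s.
With the tool pointing down it reaches from about 0.35 to 0.8 m from the base axis. Payload 7.3 kg.
Tool frame: the origin (TCP) lies midway between the tips of the shut fingers; the grasp point (between the pads) lies 19 mm behind it; z points along the fingers, y is the line along which they close (so a half turn about z gives the same grasp; the last joint's range is limited). The gripper opens to 85 mm and grips with 20 to 120 N. Pads are 22 mm wide; open, the fingers measure 114 mm over their backs; the gripper's body (76 mm by 85 mm) begins 54 mm behind the grasp point. The pads swing forward as they close: fully open they stand 13 mm farther back than shut.
Start: joints at [1.03, 0.342, 1.524, -0, 1.275, -0.146], TCP at [0.202, 0.485, 0.231] pointing down, gripper open.
Joint ranges: [-2.53, 2.53], [-0.77, 2.02], [0.04, 2.7], [-1, 4.14], [0.28, 2.66], [-3.11, 3.11]. Speed limits (rad/s): [2.57, 2.57, 3.14, 3.14, 3.14, 3.14].

## Interface

Orientations are given as a unit quaternion [x, y, z, w].
In Python, from workcell import read_state, grab_frame, sign_off gives the robot as it stands. The module is installed in compiled form; this text tells all that it offers.
- The arm moves only by the tool send_rows, never from a script. Its argument "moves" is a list of rows, each a list of 7 numbers: the finger opening in m, from 0 to 0.0854, then the shift along the tool's x, y, z in m, then the turn, a rotation vector about the tool's x, y, z in rad. In form: [[fingers, x, y, z, rx, ry, rz], ...]. A call has 1 to 20 rows; each row is the pose to reach, as a shift and turn from the pose commanded when the call began, along the tool's axes at that moment; what a row does not reach only later rows make up. A row lasts 1/10 s, in which the tool goes at most 50 mm and 8.59 degrees, less where a joint would pass 70% of its speed; a pose out of reach is approached as far as the arm can. A call with a gripper value outside its range is refused whole. The fingers move at their own pace and stop on an object; "newtons" is the grip in N (left out, the last holds). Time passes only in rows, so rows that repeat a pose let the fingers close. It gives the time, the measured TCP pose, the force, the opening and the grip force at its end, in the units of the state.
- read_state(): the state, without advancing time (a new reading comes with each control period).
- grab_frame(name): name is "side" or "top"; returns a dict with "color" (420x560x3 uint8, red, green, blue), "z_map" (420x560 float32, m along the optical axis (not along the pixel's ray), 0 where there is no reading), "vfov" (degrees; the focal length in pixels is half the picture's height over the tangent of half this angle, whatever the lens; pixels are square), "cx", "cy" (the principal point, pixels), "extrinsics" (4x4, takes a point from world to camera coordinates). Camera axes: x right, y up, looking along -z (the intrinsics and any distortion apply to the point x, -y, -z); pixel columns grow to the right and rows downward; lengths in m; the calibration is good to about 2 mm. A picture is of the moment at which its call begins.
- sign_off(): hands the job in; it is judged then, once.
The state is a dict: "time_s": time; "joints": joint angles; "joint_vel": joint speeds; "tau": joint torques, N m; "position": TCP position; "tool_rot": TCP orientation; "ft_force": force on the tool from outside, world axes, zero at the start; "wrist_torque": the same for the moment, N m; "opening": finger opening in m; "gripper_force": force on a finger pad.
Only numpy, scipy, OpenCV 4.12 (cv2) and the standard library are available. Lean on these libraries where they do the work, as an engineer would, in place of code of your own. Each camera call takes 0.05 s, during which the arm holds its last target. There are 200 camera calls.

## Task

Set the round sample fully home in the round recess of the holder (set it down, do not drop it) and let it go. Then pick up the loupe by its handle and hold it still and level, centred over that sample, with the lens at the height shown by the pointer on the focus post; finish while still holding it there, the loupe touching nothing but the gripper. Leave the pointer, the square sample, the jar and the dish where they are.

Things in the scene. Friction and masses are not known exactly. Their poses are not given: they have to be found in the camera images.
- round_sample: Round grey moulded sample, a disc 38 mm in diameter and 25 mm tall, about 0.07 kg, with a 24 mm polished steel face on top; stands face up on the bench. Origin: centre of its underside, z up.
- square_sample: Square grey moulded sample, 34 x 34 x 25 mm tall, about 0.07 kg, a bystander on the bench. Origin: centre of its underside, z up.
- holder: Grey anodised block fixed to the bench, 130 mm (x) by 150 mm (y), 25 mm tall; origin: centre of its underside. Its -x side faces roughly to the robot. Round recess at x, y = (-35, -37) mm, square recess, 36 mm wide, at (-35, 37), both 10 mm deep. Focus post: a 10 mm rod at (45, -37), top 151 mm above the bench, 80 mm beyond the round recess in the holder's +x.
- round_recess (a point): Centre of the mouth of the round recess, level with the block's top, 25 mm above the bench. The recess is 40 mm wide, chamfered and 10 mm deep: a seated round sample stands 15 mm proud, its underside 15 mm and its top 40 mm above the bench.
- focus_mark (a joint): Slide on the focus post, stiff and already set: at 0 the pointer is 85 mm above the bench and it grows upwards in m, to 0.045. It is not to be moved.
- mark_tip (a point): Tip of the off-white pointer on the focus post, half way up its 4 mm thickness: its height is the focal height. The pointer is a flat bar 8 mm wide that sticks out from a white collar (20 mm in diameter, 14 mm tall) towards the round recess; the tip is 45 mm short of the axis of the recess.
- loupe: Hand lens lying flat on the bench, about 0.09 kg: dark metal ring 58 mm in outer diameter, 12 mm tall, around a clear lens; grey metal handle 14 mm wide, 16 mm tall, from 27 to 131 mm from the lens axis along the loupe's -x. Undersides of ring and handle are flush. Origin: on the lens axis, level with the underside; z up, x along the handle towards the lens.
- lens_center (a point): Centre of the loupe's lens, 6 mm above its underside.
- handle_grip (a point): Point in the middle of the handle's section, 60 mm from the lens axis and 8 mm above the underside, near the loupe's centre of mass: a good place to grip, across the handle (along the loupe's y).
- amber_jar: Small amber glass jar with a black cap, 40 mm in diameter, 55 mm tall, a bystander. Origin: centre of its underside.
- dish: Shallow round glass dish, 84 mm in diameter, 16 mm tall, a bystander. Origin: centre of its underside.
Mind the look-alikes: they are no part of the job. Leave any purple look-alike of the round_sample alone. Leave any pink look-alike of the loupe alone.

How it is judged:
On the way:
1. the round sample is fully home in the round recess and let go (horizontal distance between round_sample and round_recess below 0.003 m and z of round_sample in the frame of holder below 0.0175 m and angle between round_sample's own z axis and vertical below 0.05 rad and contact force between the fingers and round_sample below 0.05 N), for 0.3 s.
At the end, for the whole second after the job is handed in: Sample on the recess floor (within 2.5 mm), centred to 3 mm, upright to 3 deg, let go. Loupe gripped by the fingers, clear of holder and sample, lens centre within 10 mm of the sample axis and 6 mm of the pointer tip height, level to 7 deg, still (20 mm/s, 0.15 rad/s) (all of step 1 and horizontal distance between lens_center and round_sample below 0.01 m and z of lens_center in the frame of mark_tip between -0.006 and 0.006 m and angle between loupe's own z axis and vertical below 0.12 rad and linear speed of loupe below 0.02 m/s and angular speed of loupe below 0.15 rad/s and contact force between the fingers and loupe above 1 N and contact force between loupe and holder below 0.05 N and contact force between loupe and round_sample below 0.05 N); the arm keeps its last pose, push and grip.
It fails at once if the pointer on the focus post is shifted by more than 3 mm (distance of mark_tip from where it was at the start of the episode above 0.003 m).
It fails at once if the round sample is let go more than 25 mm above its seat (height (world z) of round_sample above 0.04 m and contact force between the fingers and round_sample below 0.05 N).
It fails at once if the loupe is dropped (height (world z) of lens_center above 0.05 m and contact force between the fingers and loupe below 0.05 N).
It fails at once if the square sample, the jar or the dish is moved by more than 15 mm (distance of any of square_sample, amber_jar, dish from where it was at the start of the episode above 0.015 m).
It also fails if it takes over 58 s, if anything falls off the work surface, if the arm or the gripper's body presses on something with over 40 N, if the wrist force passes 120 N, or if a joint passes its speed limit or range.

## Working session

There is one attempt and no reset: what is moved stays moved. The work goes in short steps, Python scripts to look and compute and a tool call to move; the robot and the scene stay as the last step left them, time stands still between calls to the robot, and variables do not carry over. Pictures are saved under pics/ and viewed, at most 10 in all, crops included, and the job is handed in when it is done.

Besides the shell and the picture viewer there is one more tool, called after "Call:" as name([rows], argument=value, ...), one row to a line, values as JSON. send_rows: Moves the arm, as the interface text tells. Its arguments: {"type":"object","properties":{"moves":{"type":"array"},"newtons":{"type":"number"}},"required":["moves"]}

```bash
mkdir -p pics
cat > h.py <<'E'
import numpy as np, cv2, pickle
from workcell import *
def grab(n):
    f=grab_frame(n); pickle.dump(f,open(n+'.pkl','wb')); return f
def load(n): return pickle.load(open(n+'.pkl','rb'))
def K(f):
    fl=f['color'].shape[0]/2/np.tan(np.radians(f['vfov'])/2); return fl,f['cx'],f['cy']
def ray(f,u,v):
    fl,cx,cy=K(f); d=np.array([(u-cx)/fl,-(v-cy)/fl,-1.]); E=np.array(f['extrinsics']); R=E[:3,:3]
    return -R.T@E[:3,3], R.T@d
def atz(f,u,v,z):
    o,d=ray(f,u,v); return o+d*(z-o[2])/d[2]
def depth(f,u,v):
    o,d=ray(f,u,v); return o+d*f['z_map'][int(v),int(u)]
def cloud(f):
    h,w=f['z_map'].shape; u,v=np.meshgrid(np.arange(w),np.arange(h)); fl,cx,cy=K(f); z=f['z_map']
    P=np.stack([(u-cx)/fl*z,-(v-cy)/fl*z,-z],-1); E=np.array(f['extrinsics']); R=E[:3,:3]
    return (P-E[:3,3])@R
def save(f,name,box=None,s=1):
    c=f['color'][:,:,::-1]
    if box: c=c[box[1]:box[3],box[0]:box[2]]
    cv2.imwrite('pics/'+name,cv2.resize(c,None,fx=s,fy=s,interpolation=cv2.INTER_CUBIC))
E
python3 - <<'E'
from h import *
for n in('top','side'):
    f=grab(n); print(n,[ (k,f[k]) for k in f if k not in('color','z_map')]); save(f,n+'0.png',s=1.4)
print(read_state())
E
```

```text
top [('vfov', 56.0265279800007), ('cx', 272.16210813508764), ('cy', 208.313894216498), ('extrinsics', array([[-0.02508977, -0.99964613, -0.00883839,  0.14470784],
       [ 0.99917495, -0.02535843,  0.03172319, -0.58477892],
       [-0.03193609, -0.00803517,  0.99945761, -1.20323189],
       [ 0.        ,  0.        ,  0.        ,  1.        ]]))]
side [('vfov', 55.48157377023508), ('cx', 280.5383460932754), ('cy', 217.29104241428362), ('extrinsics', array([[ 0.98567053, -0.16770115,  0.01816421, -0.56312641],
       [ 0.07568788,  0.5359347 ,  0.84085989, -0.1625165 ],
       [-0.150748  , -0.827436  ,  0.54094798, -0.74797082],
       [ 0.        ,  0.        ,  0.        ,  1.        ]]))]
{'time_s': 0.1, 'joints': array([ 1.02998378e+00,  3.42628534e-01,  1.52489591e+00,  9.75563065e-06,
        1.27538758e+00, -1.45982542e-01]), 'joint_vel': array([ 0.0006236 , -0.00306091, -0.00251237, -0.00021784,  0.00149179,
       -0.00060095]), 'tau': array([ 2.34620100e-03, -4.34449196e+01, -2.46491629e+01, -6.53770917e-05,
        4.66654732e-03, -1.27019046e-06]), 'position': array([0.20173262, 0.48432507, 0.2307171 ]), 'tool_rot': array([ 1.96136554e-01,  9.80576370e-01, -6.19601793e-04, -2.26502273e-04]), 'ft_force': array([ 0.22666137, -0.79417425, -0.0676073 ]), 'wrist_torque': array([ 0.03551858,  0.0249029 , -0.05162012]), 'gripper_force': 0.0, 'opening': 0.08503971016215998}
```

View pics/top0.png

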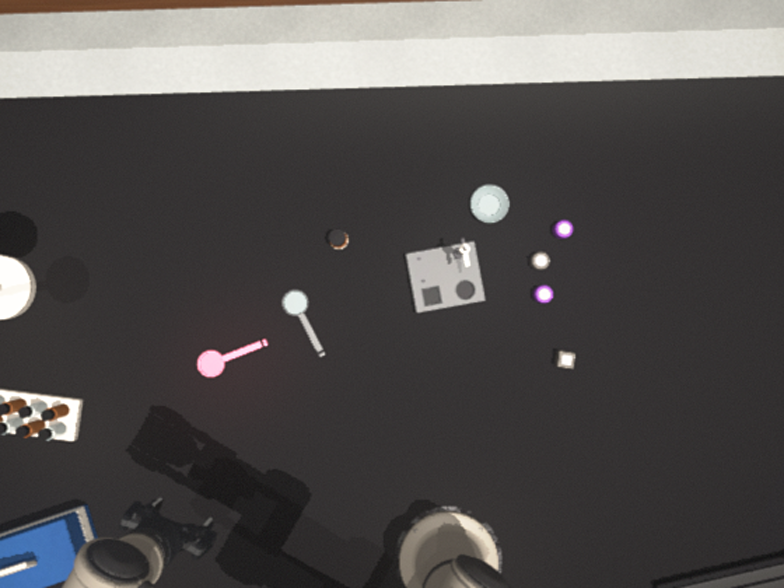

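View pics/side0.png

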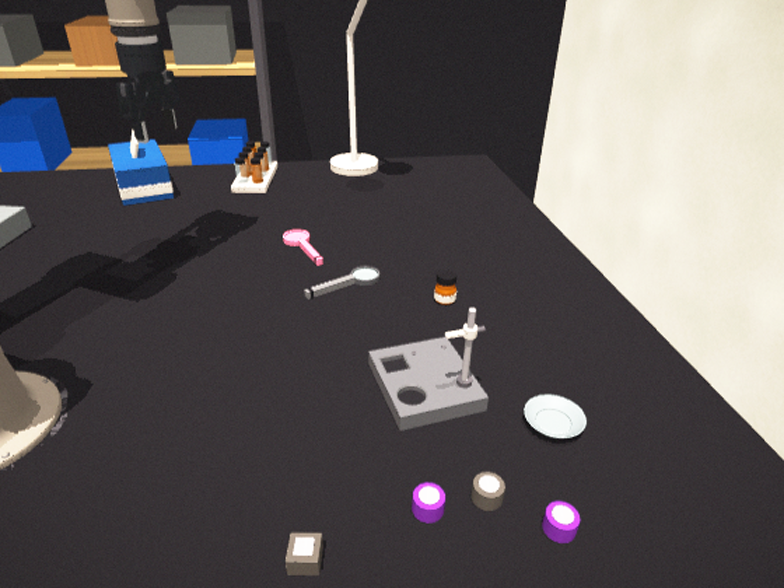

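Top picture (1.4× pixels): there are three round samples. The grey one is at (540,261), with purple ones at (564,229) and (543,294), so the grey one is the target. There are two loupes. The grey-handled one at (294,302), handle end (322,354), is the target and the pink one at (210,363) is not. The holder is centred at (445,277), with its round recess at (465,290) and the post at about (462,246).

Run:
```python
from h import *
t=load('top'); s=load('side')
a=cv2.resize(t['color'][165:225,285:415],None,fx=6,fy=6,interpolation=cv2.INTER_CUBIC)[:,:780]
b=cv2.resize(t['color'][200:262,195:240],None,fx=3.8,fy=3.8,interpolation=cv2.INTER_CUBIC)
c=cv2.resize(s['color'][212:312,260:360],None,fx=2.35,fy=2.35,interpolation=cv2.INTER_CUBIC)
d=cv2.resize(s['color'][185:219,215:280],None,fx=5,fy=5,interpolation=cv2.INTER_CUBIC)
cv=np.zeros((600,800,3),np.uint8)
cv[:360,:780]=a; cv[362:362+b.shape[0],:b.shape[1]]=b[:238]; 
cv[362:362+c.shape[0],180:180+c.shape[1]]=c; cv[362:362+d.shape[0],425:425+d.shape[1]]=d
cv2.imwrite('pics/crops.png',cv[:,:,::-1])
for n,f in(('top',t),('side',s)):
    C=cloud(f); bg=f['z_map']>0; hsv=cv2.cvtColor(f['color'],cv2.COLOR_RGB2HSV)
    m=bg&(C[...,2]>0.006)&(C[...,2]<0.2)&(C[...,0]>0.3)&(C[...,0]<0.9)&(abs(C[...,1])<0.5)
    k,L,st,ce=cv2.connectedComponentsWithStats(m.astype(np.uint8))
    for i in range(1,k):
        if st[i,4]>15:
            P=C[L==i]; print(n,st[i],P.min(0).round(3),P.max(0).round(3),np.median(P,0).round(4),hsv[L==i].mean(0).round())
```

```text
top [337 132  27  27 342] [ 0.736 -0.155  0.006] [ 0.817 -0.073  0.022] [ 0.7783 -0.1162  0.011 ] [ 78.  13. 204.]
top [395 158  14  13 137] [ 0.696 -0.288  0.006] [ 0.731 -0.251  0.03 ] [ 0.7135 -0.2673  0.0242] [112.  78. 216.]
top [235 164  14  14 159] [0.686 0.201 0.007] [0.721 0.238 0.059] [0.7027 0.219  0.0536] [49. 41. 93.]
top [ 290  170   57   54 2128] [ 0.541 -0.094  0.006] [0.691 0.073 0.154] [ 0.6168 -0.0103  0.0241] [ 16.  10. 177.]
top [379 180  14  13 138] [ 0.628 -0.236  0.007] [ 0.665 -0.198  0.029] [ 0.6467 -0.2152  0.0245] [ 14.  20. 191.]
top [381 204  14  13 140] [ 0.556 -0.241  0.006] [ 0.592 -0.204  0.033] [ 0.5739 -0.2203  0.0244] [114.  75. 220.]
top [202 207  31  48 386] [0.452 0.256 0.006] [0.597 0.347 0.02 ] [0.5508 0.3034 0.0116] [ 43.   9. 194.]
top [153 243  39  26 232] [0.414 0.382 0.006] [0.489 0.5   0.02 ] [0.4608 0.4549 0.0136] [165.  54. 246.]
top [397 251  14  13 149] [ 0.412 -0.284  0.007] [ 0.449 -0.245  0.032] [ 0.4314 -0.2619  0.024 ] [ 14.  23. 186.]
side [203 169  28  19 155] [0.416 0.382 0.006] [0.491 0.499 0.018] [0.4641 0.4376 0.0132] [16
[... 225 characters left out ...]
.]
side [ 263  220   86   86 3937] [ 0.541 -0.095  0.006] [0.693 0.074 0.152] [ 0.6201 -0.0365  0.0241] [ 69.  12. 167.]
side [374 282  45  32 667] [ 0.735 -0.153  0.006] [ 0.816 -0.072  0.019] [ 0.7845 -0.1004  0.0105] [ 81.   5. 240.]
side [337 337  24  26 496] [ 0.628 -0.237  0.006] [ 0.665 -0.199  0.027] [ 0.6445 -0.2241  0.024 ] [ 13.  36. 169.]
side [294 345  24  27 522] [ 0.555 -0.242  0.006] [ 0.593 -0.204  0.028] [ 0.5726 -0.2292  0.024 ] [113. 119. 219.]
side [388 358  27  28 579] [ 0.696 -0.29   0.006] [ 0.734 -0.252  0.027] [ 0.7115 -0.2757  0.024 ] [114. 121. 215.]
side [204 381  27  29 676] [ 0.412 -0.285  0.006] [ 0.451 -0.247  0.027] [ 0.4316 -0.2721  0.0241] [ 14.  38. 171.]
```

View pics/crops.png

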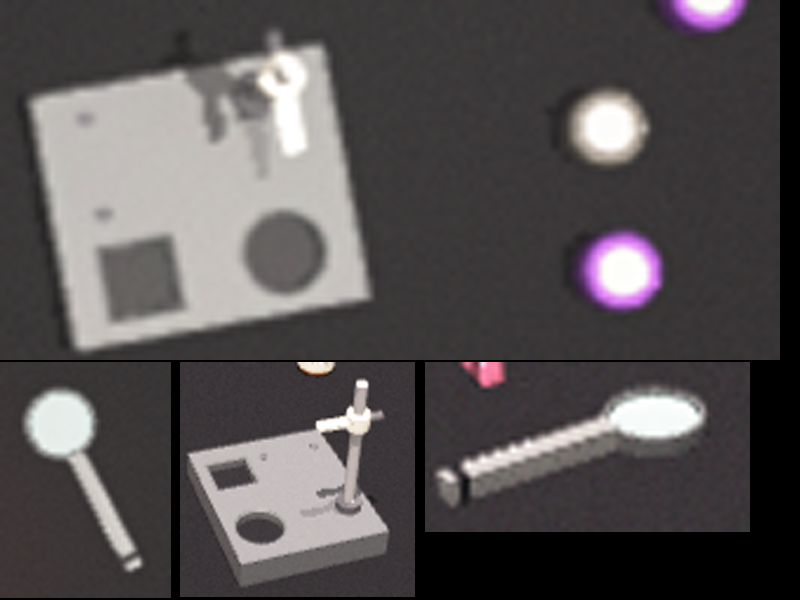

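The crops confirm it. The grey round sample is at crop (608,127), between the two purple ones. The round recess is at (285,252), the pointer runs from (283,75) to (295,150) towards the recess, and the grey loupe's handle is clear. Next I'll fit precise poses.

```bash
cat > fit.py <<'E'
from h import *
from scipy.optimize import least_squares
def circ(P,r=None):
    if r: return least_squares(lambda q:np.hypot(*(P-q).T)-r,P.mean(0)).x
    q=least_squares(lambda q:np.hypot(*(P-q[:2]).T)-q[2],[*P.mean(0),.02]).x; return q
def rng(C,f,x0,x1,y0,y1,z0,z1):
    return (f['z_map']>0)&(C[...,0]>x0)&(C[...,0]<x1)&(C[...,1]>y0)&(C[...,1]<y1)&(C[...,2]>z0)&(C[...,2]<z1)
def fit(n):
    f=load(n); C=cloud(f)
    P=C[rng(C,f,.60,.69,-.26,-.18,.0225,.03)][:,:2]; print(n,'sample top',cv2.minEnclosingCircle((P*1e3).astype(np.float32)),P.mean(0).round(4),len(P))
    P=C[rng(C,f,.52,.71,-.12,.1,.0215,.028)]; (c,sz,a)=cv2.minAreaRect((P[:,:2]*1e3).astype(np.float32)); print('holder',c,sz,a,P[:,2].mean())
    P=C[rng(C,f,.52,.62,-.08,-.01,.010,.0185)]; print('recess floor',cv2.minEnclosingCircle((P[:,:2]*1e3).astype(np.float32)),P.mean(0),len(P))
    P=C[rng(C,f,.55,.71,-.1,.05,.07,.2)]; print('post',P.min(0),P.max(0),len(P))
    for z in np.arange(.08,.155,.01):
        Q=P[abs(P[:,2]-z)<.005]; 
        if len(Q): print('  %.3f'%z,len(Q),Q.min(0).round(4),Q.max(0).round(4))
    P=C[rng(C,f,.44,.61,.25,.36,.007,.03)]; (c,sz,a)=cv2.minAreaRect((P[:,:2]*1e3).astype(np.float32)); 
    i=P[:,0]>.545; print('loupe ring',cv2.minEnclosingCircle((P[i,:2]*1e3).astype(np.float32)))
    H=P[P[:,0]<.53][:,:2]; m=H.mean(0); v=np.linalg.svd(H-m)[2][0]; v*=np.sign(v[0]); print('handle mid',m,'dir',v,'z',np.percentile(P[P[:,0]<.53][:,2],[50,90]),'ext',((H-m)@v).min())
if __name__=='__main__':
    fit('top'); fit('side')
E
python3 fit.py
```

```text
top sample top ((646.6749267578125, -217.1729278564453), 18.416410446166992) [ 0.6463 -0.2177] 105
holder (616.871826171875, -10.501213073730469) (129.9929656982422, 150.3098602294922) 8.86314582824707 0.024540905953637508
recess floor ((578.59423828125, -40.53280258178711), 34.62834548950195) [ 0.58803207 -0.05285582  0.0150887 ] 129
post [ 0.63427404 -0.04882753  0.07331694] [ 0.68777969 -0.03031922  0.15368011] 84
  0.110 6 [ 0.6378 -0.0462  0.1102] [ 0.6692 -0.0303  0.115 ]
  0.120 61 [ 0.6343 -0.0488  0.1152] [ 0.6878 -0.0319  0.125 ]
  0.130 3 [ 0.6639 -0.036   0.1252] [ 0.6705 -0.0343  0.1339]
  0.140 2 [ 0.6628 -0.037   0.1355] [ 0.6665 -0.0355  0.1439]
  0.150 11 [ 0.6619 -0.0447  0.1481] [ 0.6703 -0.0359  0.1537]
loupe ring ((569.4506225585938, 319.21087646484375), 28.894916534423828)
handle mid [0.49206532 0.28081212] dir [0.88163062 0.4719401 ] z [0.01484871 0.01775401] ext -0.04317236387363754
side sample top ((646.8668212890625, -217.6585235595703), 19.373638153076172) [ 0.6465 -0.2187] 329
holder (616.9512939453125, -9.779563903808594) (131.82566833496094, 153.60348510
[... 238 characters left out ...]
3191] 320
  0.080 20 [ 0.6617 -0.0459  0.0758] [ 0.6717 -0.0386  0.0846]
  0.090 23 [ 0.6626 -0.0454  0.0851] [ 0.6703 -0.039   0.095 ]
  0.100 21 [ 0.6622 -0.0454  0.0955] [ 0.6709 -0.0374  0.1046]
  0.110 46 [ 0.633  -0.0498  0.1057] [ 0.6884 -0.0391  0.115 ]
  0.120 127 [ 0.6317 -0.0508  0.115 ] [ 0.6881 -0.0308  0.1248]
  0.130 22 [ 0.6628 -0.0461  0.1261] [ 0.6705 -0.04    0.1349]
  0.140 26 [ 0.6615 -0.0456  0.1352] [ 0.6716 -0.037   0.1446]
  0.150 24 [ 0.6621 -0.0454  0.1454] [ 0.6714 -0.0342  0.1517]
loupe ring ((568.2504272460938, 319.83734130859375), 31.622827529907227)
handle mid [0.48931522 0.27629648] dir [0.89678644 0.44246365] z [0.01405816 0.01593473] ext -0.0407647244406518
```

Both cameras agree: sample (0.6467, −0.2175), holder (0.6169, −0.0103) with yaw 8.85°, recess (0.588, −0.052). The gripper body would sit close to the pointer when seating the sample. So I'll grip along the holder's y and lean the tool 15° away from the post.

```bash
cat > plan.py <<'E'
from h import *
from scipy.spatial.transform import Rotation as Rn
TH=np.radians(8.85); hx=np.array([np.cos(TH),np.sin(TH),0]); hy=np.array([-np.sin(TH),np.cos(TH),0])
HC=np.array([.6169,-.0103,0]); REC=HC-.035*hx-.037*hy; SAM=np.array([.6467,-.2175,0])
def Rt(yaw,tilt=0):  # tool x horizontal heading yaw+180, y at yaw+90; tilt leans body towards tool +x
    a=np.radians(yaw); x=-np.array([np.cos(a),np.sin(a),0]); y=np.array([-np.sin(a),np.cos(a),0])
    return Rn.from_matrix(np.stack([x,y,[0,0,-1]],1))*Rn.from_rotvec([0,-np.radians(tilt),0])
def step(p,R):
    s=read_state(); R0=Rn.from_quat(s['tool_rot']); d=R0.inv().apply(np.array(p)-s['position']); r=(R0.inv()*R).as_rotvec()
    print('move',d.round(4),r.round(4),'| at',s['position'].round(4),'t',s['time_s'],'rows>=',max(np.linalg.norm(d)/.05,np.linalg.norm(r)/.15).__round__(1))
E
python3 - <<'E'
from plan import *
from fit import rng
for n in('top','side'):
    f=load(n);C=cloud(f);m=rng(C,f,.629,.652,-.055,-.035,.08,.15);P=C[m];print(n,np.sort(P[:,2]).round(4)[-25:],(P[:,2].mean()))
print(REC)
R=Rt(8.85,15); off=.008*R.as_matrix()[:,2]; print(off)
step([SAM[0]+.002,SAM[1],.09],R)
E
```

```text
top [0.1135 0.1143 0.115  0.1152 0.1152 0.1158 0.1159 0.1167 0.1168 0.1174
 0.1175 0.1175 0.1177 0.1185 0.1186 0.1188 0.119  0.119  0.1198 0.1202
 0.1206 0.1213] 0.1174603783880996
side [0.1162 0.1163 0.1167 0.1169 0.1169 0.117  0.117  0.1171 0.1171 0.1172
 0.1172 0.1173 0.1173 0.1173 0.1173 0.1176 0.1176 0.1179 0.1179 0.1181
 0.1183 0.1183 0.1183 0.1184 0.1184] 0.11618427616361836
[ 0.58800907 -0.05224418  0.        ]
[ 0.0020459   0.00031855 -0.00772741]
move [-0.6826 -0.4757  0.1412] [-0.0731 -0.2557 -0.546 ] | at [0.2017 0.4843 0.2307] t 0.1 rows>= 16.9
```

Call:
send_rows([
  [0.065, -0.68, -0.475, 0.06, -0.073, -0.256, -0.546],
  [0.065, -0.68, -0.475, 0.06, -0.073, -0.256, -0.546],
  [0.065, -0.68, -0.475, 0.06, -0.073, -0.256, -0.546],
  [0.065, -0.68, -0.475, 0.06, -0.073, -0.256, -0.546],
  [0.065, -0.68, -0.475, 0.06, -0.073, -0.256, -0.546],
  [0.065, -0.68, -0.475, 0.06, -0.073, -0.256, -0.546],
  [0.065, -0.68, -0.475, 0.06, -0.073, -0.256, -0.546],
  [0.065, -0.68, -0.475, 0.06, -0.073, -0.256, -0.546],
  [0.065, -0.68, -0.475, 0.06, -0.073, -0.256, -0.546],
  [0.065, -0.68, -0.475, 0.06, -0.073, -0.256, -0.546],
  [0.065, -0.68, -0.475, 0.06, -0.073, -0.256, -0.546],
  [0.065, -0.68, -0.475, 0.06, -0.073, -0.256, -0.546],
  [0.065, -0.68, -0.475, 0.06, -0.073, -0.256, -0.546],
  [0.065, -0.68, -0.475, 0.06, -0.073, -0.256, -0.546],
  [0.065, -0.68, -0.475, 0.06, -0.073, -0.256, -0.546],
  [0.065, -0.68, -0.475, 0.06, -0.073, -0.256, -0.546],
  [0.065, -0.68, -0.475, 0.06, -0.073, -0.256, -0.546],
  [0.065, -0.683, -0.476, 0.141, -0.073, -0.256, -0.546],
  [0.065, -0.683, -0.476, 0.141, -0.073, -0.256, -0.546],
  [0.065, -0.683, -0.476, 0.141, -0.073, -0.256, -0.546],
], newtons=30)

```text
time_s: 2.1
position: [0.646, -0.2161, 0.084]
tool_rot: [-0.076, 0.989, 0.014, 0.126]
ft_force: [-1.3, 0.4, -0.4]
opening: 0.0651
gripper_force: 0.0
```

Run:
```python
from plan import *
R=Rt(8.85,15); step([SAM[0]+.002,SAM[1],.014],R)
f=grab('side'); save(f,'s1.png',(230,200,430,400),3)
```

```text
move [ 0.0152 -0.0024  0.0684] [ 0.0075 -0.008  -0.0024] | at [ 0.646  -0.2161  0.084 ] t 2.1 rows>= 1.4
```

View pics/s1.png

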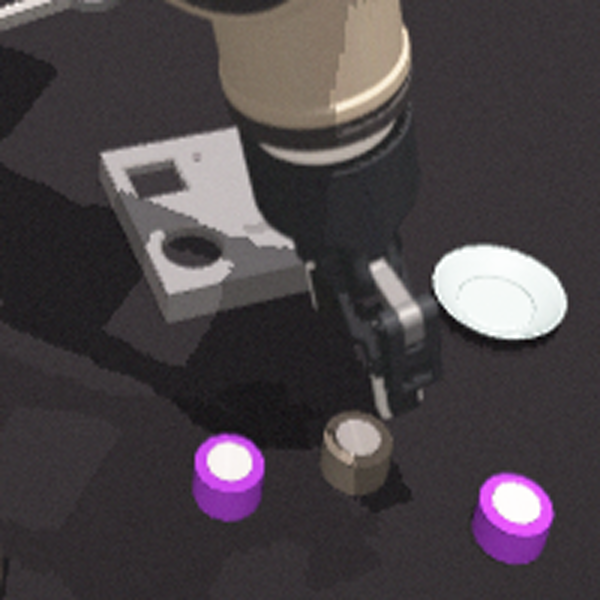

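The gripper is above the grey sample, which is at (356,450), and the neighbours are clear of the fingers. Going down and closing.

Call:
send_rows([
  [0.065, 0.006, -0.001, 0.03, 0.004, -0.004, -0.001],
  [0.065, 0.011, -0.002, 0.05, 0.007, -0.008, -0.002],
  [0.065, 0.0152, -0.0024, 0.068, 0.0075, -0.008, -0.0024],
  [0.065, 0.0152, -0.0024, 0.068, 0.0075, -0.008, -0.0024],
  [0.065, 0.0152, -0.0024, 0.068, 0.0075, -0.008, -0.0024],
])

```text
time_s: 2.65
position: [0.6538, -0.2196, 0.023]
tool_rot: [-0.077, 0.988, 0.006, 0.136]
ft_force: [0.4, -0.4, -0.2]
opening: 0.0648
gripper_force: 0.0
```

Run:
```python
from plan import *
R=Rt(8.85,15); step([SAM[0]+.002,SAM[1],.014],R)
```

```text
move [0.007  0.003  0.0073] [-0.0082  0.0116  0.0029] | at [ 0.6538 -0.2196  0.023 ] t 2.65 rows>= 0.2
```

Call:
send_rows([
  [0.065, 0, 0, 0, 0, 0, 0],
  [0.065, 0, 0, 0, 0, 0, 0],
])

```text
time_s: 2.85
position: [0.6536, -0.2197, 0.0227]
tool_rot: [-0.077, 0.988, 0.006, 0.136]
ft_force: [0.3, -0.3, -0.2]
opening: 0.0653
gripper_force: 0.0
```

Run:
```python
from plan import *
R=Rt(8.85,15); step([SAM[0]+.002,SAM[1],.014],R); print(read_state()['joint_vel'].round(3))
```

```text
move [0.0067 0.003  0.0071] [-0.0084  0.0116  0.0027] | at [ 0.6536 -0.2197  0.0227] t 2.85 rows>= 0.2
[ 0.001  0.008  0.008 -0.001 -0.003 -0.001]
```

Call:
send_rows([
  [0.065, 0.0067, 0.003, 0.007, -0.008, 0.012, 0.003],
  [0.065, 0.0067, 0.003, 0.007, -0.008, 0.012, 0.003],
  [0.065, 0.0067, 0.003, 0.007, -0.008, 0.012, 0.003],
])

```text
time_s: 3.15
position: [0.6473, -0.2169, 0.0117]
tool_rot: [-0.076, 0.989, 0.011, 0.128]
ft_force: [-0.8, -0.4, 0.2]
opening: 0.0648
gripper_force: 0.0
```

Run:
```python
from plan import *
R=Rt(8.85,15); step([SAM[0]+.002,SAM[1],.014],R)
```

```text
move [-0.0018 -0.0007 -0.0019] [ 0.0019 -0.0036 -0.001 ] | at [ 0.6473 -0.2169  0.0117] t 3.15 rows>= 0.1
```

Call:
send_rows([
  [0.065, -0.002, -0.001, -0.002, 0.002, -0.004, -0.001],
  [0.065, -0.002, -0.001, -0.002, 0.002, -0.004, -0.001],
  [0.02, -0.002, -0.001, -0.002, 0.002, -0.004, -0.001],
  [0.02, -0.002, -0.001, -0.002, 0.002, -0.004, -0.001],
  [0.02, -0.002, -0.001, -0.002, 0.002, -0.004, -0.001],
  [0.02, -0.002, -0.001, -0.002, 0.002, -0.004, -0.001],
  [0.02, -0.002, -0.001, -0.002, 0.002, -0.004, -0.001],
  [0.02, -0.002, -0.001, -0.002, 0.002, -0.004, -0.001],
], newtons=30)

```text
time_s: 3.95
position: [0.6493, -0.2179, 0.0149]
tool_rot: [-0.077, 0.988, 0.01, 0.131]
ft_force: [-1.7, -0.3, 4.2]
opening: 0.0363
gripper_force: 30.1
```

Run:
```python
from plan import *
R=Rt(8.85,15); s=read_state(); p=s['position'].copy(); print(p,s['opening'],s['gripper_force'],s['ft_force']); p[2]+=.06; step(p,R)
```

```text
[ 0.64929904 -0.21792201  0.01487965] 0.03633998858206756 30.06615400314331 [-1.67317443 -0.28259891  4.24385965]
move [-0.0156 -0.0001 -0.0579] [-0.0008  0.0015  0.0002] | at [ 0.6493 -0.2179  0.0149] t 3.95 rows>= 1.2
```

Call:
send_rows([
  [0.02, -0.005, 0, -0.02, 0, 0, 0],
  [0.02, -0.0105, 0, -0.039, 0, 0, 0],
  [0.02, -0.0156, 0, -0.058, 0, 0, 0],
  [0.02, -0.0156, 0, -0.058, 0, 0, 0],
  [0.02, -0.0156, 0, -0.058, 0, 0, 0],
])

```text
time_s: 4.45
position: [0.6489, -0.2177, 0.0739]
tool_rot: [-0.077, 0.988, 0.01, 0.13]
ft_force: [-0.8, 0.9, -0.8]
opening: 0.0361
gripper_force: 30.3
```

Run:
```python
from plan import *
s=read_state(); print(s['position'],s['opening'],s['gripper_force'],s['ft_force'])
f=grab('side'); save(f,'s2.png',(280,250,400,370),5)
```

```text
[ 0.64885482 -0.21767857  0.07391522] 0.03607473468018362 30.299786925315857 [-0.76638743  0.89630806 -0.76860027]
```

View pics/s2.png

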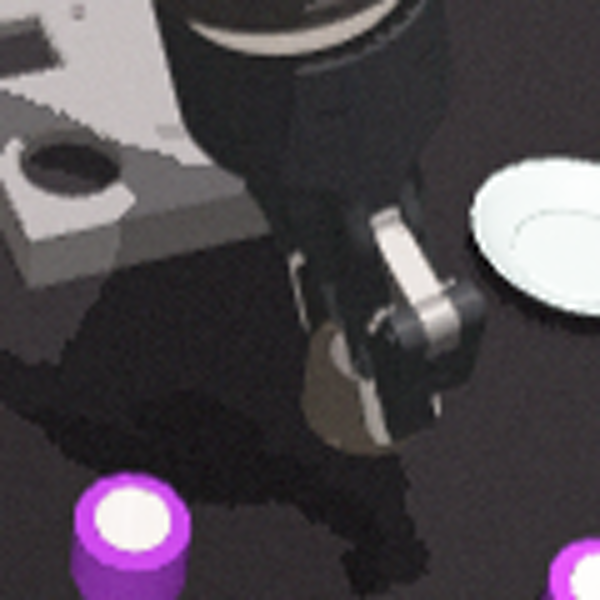

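Run:
```python
from plan import *
f=load('side');C=cloud(f)
for n,(u,v) in dict(tip=(384,430),tip2=(376,405),tipdark=(410,425),bot=(350,440),botl=(320,420),left=(312,380),face=(340,355),bodyl=(330,400),botr=(372,447)).items():
    uu,vv=int(280+u/5),int(250+v/5); print(n,C[vv,uu].round(4),f['color'][vv,uu])
m=(abs(C[...,0]-.645)<.03)&(abs(C[...,1]+.218)<.03)&(C[...,2]>.05)&(C[...,2]<.09)
c=f['color'].astype(int); br=m&(c[...,0]-c[...,2]>8)
P=C[br]; print(len(P),P.min(0),P.max(0))
for z in np.arange(.055,.09,.004):
    Q=P[abs(P[:,2]-z)<.002]
    if len(Q): print(z.round(3),len(Q),Q.min(0).round(4),Q.max(0).round(4))
```

```text
tip [ 0.6432 -0.2447  0.0794] [154 147 141]
tip2 [ 0.6406 -0.2439  0.0899] [154 147 145]
tipdark [ 0.6501 -0.2494  0.0858] [40 37 38]
bot [ 0.6386 -0.2352  0.0648] [74 65 58]
botl [ 0.6315 -0.2269  0.0655] [77 69 60]
left [ 0.6284 -0.2218  0.0784] [64 61 52]
face [ 0.6384 -0.2186  0.0844] [137 129 128]
bodyl [ 0.6326 -0.2295  0.0773] [73 68 61]
botr [ 0.6447 -0.2367  0.0631] [79 69 63]
271 [ 0.62812056 -0.24541815  0.05956156] [ 0.66169355 -0.19879758  0.08985191]
0.059 10 [ 0.6295 -0.2369  0.0596] [ 0.6592 -0.2243  0.0609]
0.063 36 [ 0.6284 -0.2386  0.0612] [ 0.6545 -0.2171  0.0648]
0.067 25 [ 0.6285 -0.2373  0.065 ] [ 0.6445 -0.2196  0.0689]
0.071 25 [ 0.6283 -0.2427  0.0692] [ 0.6463 -0.2178  0.073 ]
0.075 27 [ 0.6281 -0.2444  0.0732] [ 0.6455 -0.2161  0.077 ]
0.079 28 [ 0.6283 -0.2454  0.0771] [ 0.6434 -0.2167  0.0808]
0.083 110 [ 0.6288 -0.2454  0.0811] [ 0.6617 -0.1988  0.085 ]
0.087 7 [ 0.6283 -0.2453  0.0851] [ 0.6513 -0.2089  0.0874]
```

Picture: the sample hangs upright in the fingers (body centred near (345,400)), with its underside at z≈0.059 and 15 mm below the TCP. Moving over the recess.

Run:
```python
from plan import *
R=Rt(8.85,15); step([.5896,-.0519,.074],R)
```

```text
move [ 0.0313  0.1726 -0.0092] [ 0.0006 -0.0006 -0.    ] | at [ 0.6484 -0.2174  0.0731] t 4.5 rows>= 3.5
```

Call:
send_rows([
  [0.02, 0.006, 0.035, -0.002, 0, 0, 0],
  [0.02, 0.013, 0.07, -0.004, 0, 0, 0],
  [0.02, 0.019, 0.105, -0.006, 0, 0, 0],
  [0.02, 0.026, 0.14, -0.007, 0, 0, 0],
  [0.02, 0.0313, 0.1726, -0.009, 0, 0, 0],
  [0.02, 0.0313, 0.1726, -0.009, 0, 0, 0],
  [0.02, 0.0313, 0.1726, -0.009, 0, 0, 0],
  [0.02, 0.0313, 0.1726, -0.009, 0, 0, 0],
  [0.02, 0.0313, 0.1726, -0.009, 0, 0, 0],
])

```text
time_s: 5.4
position: [0.5907, -0.0534, 0.0747]
tool_rot: [-0.076, 0.988, 0.01, 0.131]
ft_force: [-0.0, -0.8, -0.9]
opening: 0.0366
gripper_force: 30.4
```

Run:
```python
from plan import *
R=Rt(8.85,15); step([.5896,-.0519,.046],R)
```

```text
move [0.0083 0.0017 0.0274] [-0.001   0.001  -0.0011] | at [ 0.5907 -0.0534  0.0747] t 5.4 rows>= 0.6
```

Call:
send_rows([
  [0.02, 0.004, 0.001, 0.012, 0, 0, 0],
  [0.02, 0.0083, 0.0017, 0.0274, 0, 0, 0],
  [0.02, 0.0083, 0.0017, 0.0274, 0, 0, 0],
  [0.02, 0.0083, 0.0017, 0.0274, 0, 0, 0],
])

```text
time_s: 5.8
position: [0.5894, -0.0514, 0.0463]
tool_rot: [-0.076, 0.988, 0.01, 0.13]
ft_force: [0.2, 0.6, -1.0]
opening: 0.0365
gripper_force: 30.4
```

Run:
```python
from plan import *
R=Rt(8.85,15); step([.5896,-.0519,.046],R)
f=grab('side'); save(f,'s3.png',(240,210,360,330),5)
C=cloud(f);c=f['color'].astype(int)
m=(abs(C[...,0]-.588)<.03)&(abs(C[...,1]+.052)<.03)&(C[...,2]>.03)&(C[...,2]<.06)&(c[...,0]-c[...,2]>8)
P=C[m]
for z in np.arange(.029,.062,.004):
    Q=P[abs(P[:,2]-z)<.002]
    if len(Q): print(z.round(3),len(Q),Q.min(0).round(4),Q.max(0).round(4))
```

```text
move [-0.     -0.0005  0.0003] [-0.0007  0.0007 -0.0008] | at [ 0.5894 -0.0514  0.0463] t 5.8 rows>= 0.0
0.033 18 [ 0.5711 -0.0719  0.0312] [ 0.6042 -0.0601  0.0348]
0.037 32 [ 0.5686 -0.072   0.0353] [ 0.6013 -0.052   0.0386]
0.041 16 [ 0.5691 -0.0721  0.0391] [ 0.5964 -0.0477  0.0422]
0.045 16 [ 0.5698 -0.0782  0.043 ] [ 0.5849 -0.055   0.047 ]
0.049 17 [ 0.5694 -0.0779  0.0471] [ 0.5964 -0.0558  0.0507]
0.053 29 [ 0.5691 -0.0785  0.0514] [ 0.6037 -0.0399  0.055 ]
0.057 24 [ 0.57   -0.0778  0.0551] [ 0.6038 -0.0452  0.058 ]
0.061 1 [ 0.5802 -0.0785  0.0599] [ 0.5802 -0.0785  0.0599]
```

View pics/s3.png

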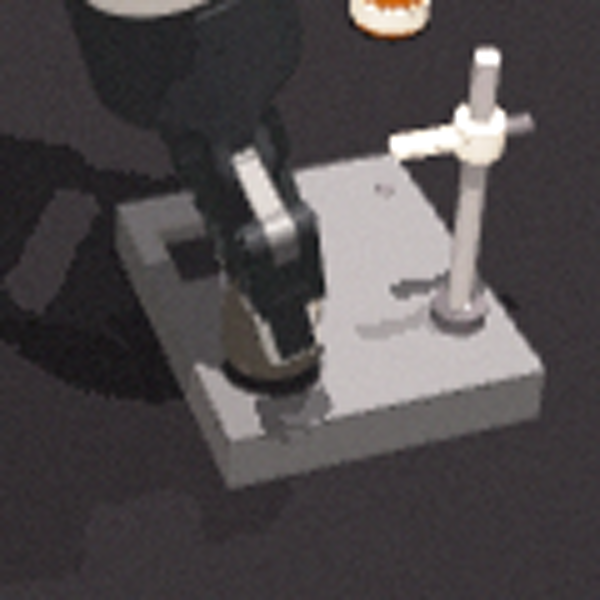

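The sample hovers about 6 mm above the recess, centred on it to about 1 mm (the recess rim shows around (270,375)). The pointer tip at (395,150) is clear of the gripper. Lowering.

Call:
send_rows([
  [0.02, 0.001, -0.0003, 0.0037, 0, 0, 0],
  [0.02, 0.002, -0.0005, 0.0075, 0, 0, 0],
  [0.02, 0.0028, -0.0005, 0.0105, 0, 0, 0],
  [0.02, 0.0035, -0.0005, 0.013, 0, 0, 0],
  [0.02, 0.0035, -0.0005, 0.013, 0, 0, 0],
])

```text
time_s: 6.35
position: [0.5891, -0.0511, 0.0325]
tool_rot: [-0.077, 0.988, 0.01, 0.13]
ft_force: [0.6, -1.1, -1.6]
opening: 0.0364
gripper_force: 30.4
```

Call:
send_rows([
  [0.02, 0.0003, -0.0005, 0.001, 0, 0, 0],
  [0.02, 0.0005, -0.0005, 0.002, 0, 0, 0],
  [0.02, 0.0005, -0.0005, 0.002, 0, 0, 0],
])

```text
time_s: 6.65
position: [0.5895, -0.0518, 0.0309]
tool_rot: [-0.077, 0.988, 0.01, 0.131]
ft_force: [-0.3, 0.2, -0.4]
opening: 0.0364
gripper_force: 30.4
```

Call:
send_rows([
  [0.02, 0.0003, 0, 0.001, 0, 0, 0],
  [0.02, 0.0005, 0, 0.002, 0, 0, 0],
  [0.02, 0.0005, 0, 0.002, 0, 0, 0],
])

```text
time_s: 6.95
position: [0.5897, -0.0518, 0.0298]
tool_rot: [-0.077, 0.988, 0.01, 0.131]
ft_force: [-4.3, -0.2, 8.3]
opening: 0.0364
gripper_force: 31.3
```

It touched the floor at the expected height. Releasing and backing out along the tool axis.

Call:
send_rows([
  [0.045, 0, 0, 0, 0, 0, 0],
  [0.065, 0, 0, 0, 0, 0, 0],
  [0.065, 0, 0, 0, 0, 0, 0],
  [0.065, 0, 0, 0, 0, 0, 0],
  [0.065, 0, 0, -0.01, 0, 0, 0],
  [0.065, 0, 0, -0.03, 0, 0, 0],
  [0.065, 0, 0, -0.07, 0, 0, 0],
  [0.065, 0, 0, -0.12, 0, 0, 0],
  [0.065, 0, 0, -0.17, 0, 0, 0],
  [0.065, 0, 0, -0.17, 0, 0, 0],
  [0.065, 0, 0, -0.17, 0, 0, 0],
])

```text
time_s: 8.05
position: [0.5461, -0.0587, 0.1948]
tool_rot: [-0.076, 0.988, 0.009, 0.132]
ft_force: [0.3, -0.3, -0.6]
opening: 0.0649
gripper_force: 0.0
```

Run:
```python
from plan import *
from fit import rng
for n in('top','side'):
    f=grab(n);C=cloud(f); c=f['color'].astype(int)
    P=C[rng(C,f,.56,.615,-.08,-.025,.032,.05)]; print(n,cv2.minEnclosingCircle((P[:,:2]*1e3).astype(np.float32)),len(P),P.mean(0),np.percentile(P[:,2],[10,50,90]))
    m=rng(C,f,.629,.652,-.055,-.035,.10,.15);print('ptr',np.median(C[m][:,2]),C[m].min(0))
f=load('side');save(f,'s4.png',(200,160,360,280),5)
R=Rt(0,0); s=read_state(); print(s['position'],s['opening'])
```

```text
top ((587.4893798828125, -53.253013610839844), 18.831289291381836) 125 [ 0.58770968 -0.05276281  0.03948731] [0.03707043 0.03958519 0.04194287]
ptr 0.11777929223567882 [ 0.634481   -0.04834021  0.11363095]
side ((588.1434326171875, -53.37504577636719), 20.088424682617188) 245 [ 0.58697524 -0.05644908  0.03861063] [0.03492325 0.03924083 0.04053277]
ptr 0.11640542695031071 [ 0.63253094 -0.05003454  0.11268515]
[ 0.54517925 -0.05822949  0.1920808 ] 0.06496749364000944
```

View pics/s4.png

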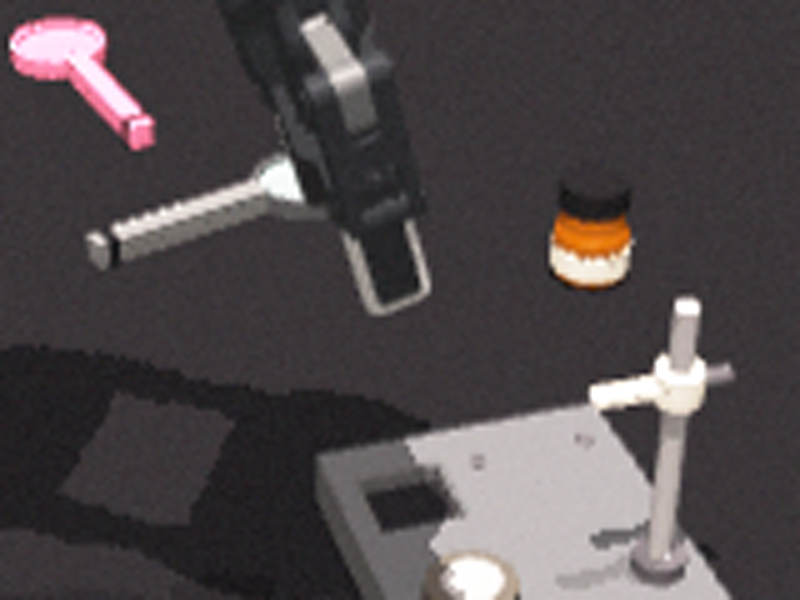

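The sample is seated: top at 0.0395–0.040, centre (0.5878, −0.053), about 1 mm from the recess. In the crop the sample is at (470,580), the pointer tip at (598,398) and the loupe handle runs from (100,250) to (265,190). Now the grey loupe.

Run:
```python
from plan import *
from fit import rng
f=load('side'); o,d=ray(f,319.6,239.6); t=(.6323-o[0])/d[0]
n=hy; # ray meets the vertical plane through post containing the pointer
p0=np.array([.6323,-.0458,0]); t=((p0-o)@n)/(d@n); print('tip',o+d*t)
f=load('top'); C=cloud(f); P=C[rng(C,f,.44,.53,.25,.36,.009,.03)][:,:2]
L=np.array([.569,.3195]); v=L-P.mean(0); print(P.mean(0),np.degrees(np.arctan2(v[1],v[0])))
step([.5155,.2925,.09],Rt(27,0))
```

```text
tip [ 0.6352809  -0.04533587  0.11557153]
[0.49200565 0.28037351] 26.938471028458654
move [0.0026 0.3511 0.105 ] [-0.0413  0.2591 -0.315 ] | at [ 0.5452 -0.0582  0.1921] t 8.15 rows>= 7.3
```

Call:
send_rows([
  [0.05, 0.003, 0.05, 0, 0, 0, 0],
  [0.05, 0.003, 0.1, 0, -0.01, 0.07, -0.08],
  [0.05, 0.003, 0.15, 0.01, -0.02, 0.14, -0.17],
  [0.05, 0.003, 0.2, 0.03, -0.03, 0.2, -0.24],
  [0.05, 0.003, 0.25, 0.05, -0.041, 0.259, -0.315],
  [0.05, 0.003, 0.3, 0.08, -0.041, 0.259, -0.315],
  [0.05, 0.0026, 0.351, 0.105, -0.041, 0.259, -0.315],
  [0.05, 0.0026, 0.351, 0.105, -0.041, 0.259, -0.315],
  [0.05, 0.0026, 0.351, 0.105, -0.041, 0.259, -0.315],
  [0.05, 0.0026, 0.351, 0.105, -0.041, 0.259, -0.315],
  [0.05, 0.0026, 0.351, 0.105, -0.041, 0.259, -0.315],
])

```text
time_s: 9.25
position: [0.5165, 0.2911, 0.0905]
tool_rot: [-0.233, 0.972, -0.001, 0.0]
ft_force: [0.2, -0.1, -0.3]
opening: 0.0503
gripper_force: 0.0
```

Run:
```python
from plan import *
step([.5155,.2925,.03],Rt(27,0))
```

```text
move [0.0002 0.0018 0.0605] [-0.0017  0.0006 -0.0009] | at [0.5165 0.2911 0.0905] t 9.25 rows>= 1.2
```

Call:
send_rows([
  [0.05, 0, 0.001, 0.03, 0, 0, 0],
  [0.05, 0, 0.0018, 0.06, 0, 0, 0],
  [0.05, 0, 0.0018, 0.06, 0, 0, 0],
  [0.05, 0, 0.0018, 0.075, 0, 0, 0],
  [0.05, 0, 0.0018, 0.083, 0, 0, 0],
  [0.05, 0, 0.0018, 0.083, 0, 0, 0],
  [0.05, 0, 0.0018, 0.083, 0, 0, 0],
])

```text
time_s: 9.95
position: [0.5163, 0.2935, 0.0088]
tool_rot: [-0.233, 0.972, -0.0, 0.001]
ft_force: [0.7, 0.2, -0.0]
opening: 0.0501
gripper_force: 0.0
```

Run:
```python
from plan import *
step([.5155,.2925,.0055],Rt(27,0)); print(read_state()['ft_force'])
f=grab('side'); save(f,'s5.png',(195,130,295,230),5)
```

```text
move [ 0.0012 -0.0006  0.0033] [-0.0016  0.0026 -0.0004] | at [0.5163 0.2935 0.0088] t 9.95 rows>= 0.1
[ 0.7279529   0.19799797 -0.00989138]
```

View pics/s5.png

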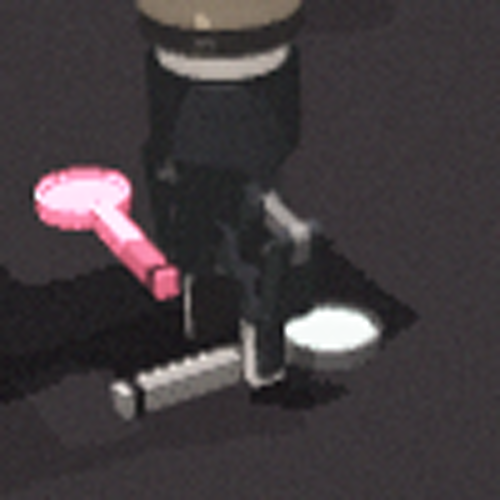

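The fingers straddle the grey loupe's handle at (255,360), between the lens at (333,330) and the handle end (125,395). The pink one is behind and clear. Closing.

Call:
send_rows([
  [0.05, 0.001, -0.0005, 0.0035, 0, 0, 0],
  [0.05, 0.001, -0.0005, 0.0035, 0, 0, 0],
  [0.0, 0.001, -0.0005, 0.0035, 0, 0, 0],
  [0.0, 0.001, -0.0005, 0.0035, 0, 0, 0],
  [0.0, 0.001, -0.0005, 0.0035, 0, 0, 0],
  [0.0, 0.001, -0.0005, 0.0035, 0, 0, 0],
  [0.0, 0.001, -0.0005, 0.0035, 0, 0, 0],
  [0.0, 0.001, -0.0005, 0.0035, 0, 0, 0],
  [0.0, 0.001, -0.0005, 0.0035, 0, 0, 0],
], newtons=60)

```text
time_s: 10.9
position: [0.5152, 0.2929, 0.0045]
tool_rot: [-0.233, 0.972, -0.001, 0.001]
ft_force: [-0.8, 0.5, 5.2]
opening: 0.0124
gripper_force: 60.6
```

Gripped. Lifting straight up.

Call:
send_rows([
  [0.0, 0, 0, -0.02, 0, 0, 0],
  [0.0, 0, 0, -0.04, 0, 0, 0],
  [0.0, 0, 0, -0.07, 0, 0, 0],
  [0.0, 0, 0, -0.1, 0, 0, 0],
  [0.0, 0, 0, -0.115, 0, 0, 0],
  [0.0, 0, 0, -0.115, 0, 0, 0],
  [0.0, 0, 0, -0.115, 0, 0, 0],
])

```text
time_s: 11.6
position: [0.5143, 0.2926, 0.1182]
tool_rot: [-0.233, 0.972, -0.001, 0.0]
ft_force: [-0.3, -0.1, -0.8]
opening: 0.0122
gripper_force: 59.9
```

```bash
cat > lens.py <<'E'
from plan import *
def lens(n,x0,x1,y0,y1,z0=.09,z1=.14):
    f=grab(n); C=cloud(f); m=(f['z_map']>0)&(C[...,0]>x0)&(C[...,0]<x1)&(C[...,1]>y0)&(C[...,1]<y1)&(C[...,2]>z0)&(C[...,2]<z1)
    P=C[m]; c,r=cv2.minEnclosingCircle((P[:,:2]*1e3).astype(np.float32)); 
    A=np.c_[P[:,:2]-P[:,:2].mean(0),np.ones(len(P))]; k=np.linalg.lstsq(A,P[:,2],rcond=None)[0]
    print(n,len(P),'circ',np.round(c,1),round(r,1),'slope',k[:2].round(3),'z pct',np.percentile(P[:,2],[5,25,50,75,95]).round(4))
E
python3 - <<'E'
from lens import *
s=read_state(); print(s['position'],s['opening'],s['gripper_force'],s['ft_force'])
for n in('top','side'): lens(n,.542,.62,.27,.36)
TC=np.array([.588,-.053,0])
R=Rt(8.85,0); g=TC-.060*hx; step([*(g+.10*hy)[:2],.118],R); print(g)
E
```

```text
[0.51427572 0.29263603 0.11824613] 0.012214870693222425 59.918745160102844 [-0.2979919  -0.08414905 -0.83890346]
top 89 circ [572.2 319.3] 28.4 slope [ 0.019 -0.012] z pct [0.1187 0.1213 0.1234 0.1251 0.1274]
side 239 circ [566.9 316.2] 30.9 slope [-0.013  0.048] z pct [0.1147 0.1192 0.1205 0.1223 0.1246]
move [ 0.1167 -0.2277 -0.    ] [-0.0015 -0.0015  0.3168] | at [0.5139 0.2925 0.1175] t 11.7 rows>= 5.1
[ 0.52871433 -0.06223089  0.        ]
```

Call:
send_rows([
  [0.0, 0.02, -0.035, 0, 0, 0, 0.05],
  [0.0, 0.04, -0.075, 0, 0, 0, 0.11],
  [0.0, 0.06, -0.115, 0, 0, 0, 0.17],
  [0.0, 0.08, -0.155, 0, 0, 0, 0.22],
  [0.0, 0.1, -0.195, 0, 0, 0, 0.27],
  [0.0, 0.117, -0.228, 0, 0, 0, 0.317],
  [0.0, 0.117, -0.228, 0, 0, 0, 0.317],
  [0.0, 0.117, -0.228, 0, 0, 0, 0.317],
  [0.0, 0.117, -0.228, 0, 0, 0, 0.317],
])

```text
time_s: 12.6
position: [0.5137, 0.0375, 0.1187]
tool_rot: [-0.078, 0.997, -0.0, 0.0]
ft_force: [0.2, 0.3, -1.0]
opening: 0.0116
gripper_force: 59.9
```

Run:
```python
from lens import *
lens('top',.58,.66,.0,.09); 
R=Rt(8.85,0); g=np.array([.588,-.053,0])-.060*hx; step([*g[:2],.1147],R)
```

```text
top 132 circ [582.6  44.8] 26.6 slope [0.118 0.013] z pct [0.1186 0.1206 0.1224 0.1238 0.128 ]
move [ 0.0008 -0.1011  0.0042] [-0.0005  0.0009  0.0015] | at [0.5138 0.0377 0.1189] t 12.65 rows>= 2.0
```

Call:
send_rows([
  [0.0, 0, -0.02, 0, 0, 0, 0],
  [0.0, 0, -0.04, 0, 0, 0, 0],
  [0.0, 0, -0.06, 0.002, 0, 0, 0],
  [0.0, 0, -0.08, 0.004, 0, 0, 0],
  [0.0, 0, -0.09, 0.004, 0, 0, 0],
  [0.0, 0.0005, -0.101, 0.004, 0, 0, 0],
  [0.0, 0.0005, -0.101, 0.004, 0, 0, 0],
  [0.0, 0.0005, -0.101, 0.004, 0, 0, 0],
  [0.0, 0.0005, -0.101, 0.004, 0, 0, 0],
])

```text
time_s: 13.55
position: [0.529, -0.0625, 0.1155]
tool_rot: [-0.077, 0.997, -0.0, 0.001]
ft_force: [0.7, 0.2, -0.8]
opening: 0.0119
gripper_force: 59.9
```

Run:
```python
from lens import *
for n in('top','side'): lens(n,.557,.625,-.09,-.015)
R=Rt(8.85,0); g=np.array([.588,-.053,0])-.060*hx; step([*g[:2],.1147],R)
f=load('side'); save(f,'s6.png',(230,190,350,310),5)
C=cloud(f); c=(C[...,0]>.629)&(C[...,0]<.652)&(C[...,1]>-.055)&(C[...,1]<-.035)&(C[...,2]>.1)&(C[...,2]<.15); print('ptr z',np.percentile(C[c][:,2],[10,50,90]))
```

```text
top 224 circ [590.6 -53.1] 28.9 slope [0.039 0.029] z pct [0.1152 0.1175 0.1194 0.121  0.1239]
side 632 circ [586.6 -54.8] 31.6 slope [-0.012  0.044] z pct [0.1127 0.1177 0.1186 0.1208 0.123 ]
move [0.0002 0.0005 0.0009] [-0.0009  0.0018  0.0005] | at [ 0.529  -0.0626  0.1156] t 13.65 rows>= 0.0
ptr z [0.11378795 0.1166472  0.11792951]
```

View pics/s6.png

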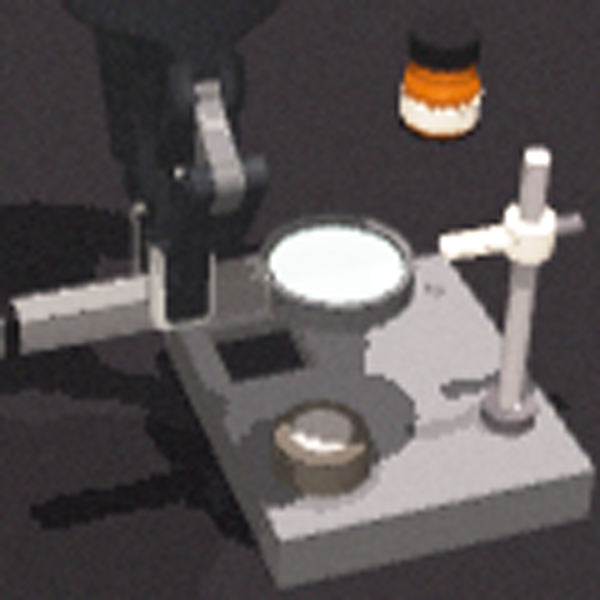

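The lens (338,262) is level over the seated sample (322,445), at the pointer's height (tip (445,245)) and clear of it. Estimated lens height is 0.117 against 0.116 for the pointer, and it is centred to about 1–2 mm. Holding still, then handing in.

Call:
send_rows([
  [0.0, 0, 0, 0.0005, 0, 0, 0],
  [0.0, 0, 0, 0.0005, 0, 0, 0],
  [0.0, 0, 0, 0.0005, 0, 0, 0],
  [0.0, 0, 0, 0.0005, 0, 0, 0],
  [0.0, 0, 0, 0.0005, 0, 0, 0],
])

```text
time_s: 14.15
position: [0.5291, -0.0633, 0.115]
tool_rot: [-0.077, 0.997, -0.0, 0.001]
ft_force: [0.5, 0.4, -1.7]
opening: 0.0121
gripper_force: 59.9
```

```bash
python3 -c "
from workcell import *
s=read_state(); print(s['position'],s['joint_vel'].round(3),s['gripper_force']); print(sign_off())"
```

```text
[ 0.52907299 -0.063321    0.11498177] [-0.001 -0.    -0.001  0.001 -0.    -0.   ] 59.918564558029175
the job is handed in; nothing more can be done
None
```

I handed the job in at about 14 s; no verdict came back. By my measurements, the round sample is home in its recess and let go, and the loupe is held still and level over it, within about 2 mm of centre and 1 mm of the pointer's height.

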